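# Seat the deflector magnet against the stop of the deflection bench

### The job

Set up the deflection bench for the next compass reading: take the red-ended magnet rod from its rest and lay it in the bench's V-groove, red end towards the brass stop and about 3 cm short of its mouth. Then slide it along the groove into the stop until its red end meets the pad hidden inside, hold it there for about a second with a steady push of about 10 N (over 15 N would spoil its setting), and leave it lying there against the pad. Leave the compass, gimbal ring, disc and screwdriver where they are.

Things in the scene. Friction and masses are not known exactly. Their poses are not given: they have to be found in the camera images.
- rod: Magnet rod: smooth steel cylinder, 20 mm in diameter, 120 mm long, 90 to 180 g, the last 30 mm of one end painted red. Origin at its middle, on its axis; x runs along the axis towards the red end (y, z turn as it rolls). At the start it lies level on the rest, axis 34 mm above the table. Sliding in the groove it drags with 0.5 to 2 N.
- red_end (a point): Centre of the rod's red end face.
- plain_end (a point): Centre of the rod's plain steel end face, 120 mm from the red one.
- rest: Low wooden rest, fixed: base plate 125 x 60 x 6 mm with two V-notched saddles, each 16 mm long and 44 mm wide, centred 45 mm either side of the middle, tops 29 mm above the table (5 mm below the lying rod's axis). Between them only the base plate lies under the rod. Origin: middle of its underside; x along the notches, z up.
- bench: Fixed bench: wooden base 340 x 76 x 12 mm with an aluminium bar 46 mm wide, top 45 mm above the table, from x = -130 to +130 mm, and along it a 90 degree V-groove, 18 mm wide, 9 mm deep. Origin on the table under the groove; x along it towards the stop, z up. A rod in it has its axis 50 mm above the table, 5 mm above the bar. Compass seat at x = 166 mm.
- stop: Brass sleeve fixed over the groove, at a different place along it each time: 46 mm long, 56 mm wide, top 71 mm above the table; tunnel 32 mm wide, roof 65 mm above the table. In it, out of sight, a flat unyielding steel pad, 17 mm across, faces the rod, 8 to 33 mm behind the mouth: find it by feel. Origin at table height below the mouth; x as the bench's, z up.
- mouth (a point): Middle of the sleeve's open mouth, 50 mm above the table, on the axis of a rod lying in the groove; x points along the groove into the sleeve, z up.
- compass: Silver pocket compass, 50 mm in diameter, 12 mm thick, standing loose on the bench's seat beyond the stop, its underside 20 mm above the table; origin at the centre of its underside. Not to be disturbed.
- gimbal: Brass gimbal ring, 80 mm outside, 64 mm inside, 8 mm high, loose on the table; origin at the centre of its underside. Not to be disturbed.
- disc: Black ebony disc, 60 mm in diameter, 8 mm thick, loose on the table; origin at the centre of its underside. Not to be disturbed.
- driver: Jeweller's screwdriver, 130 mm long, wooden handle, lying loose on the table beyond the rest. Not to be disturbed.

How it is judged:
On the way, in this order (a step that is already met when the one before it is completed fails the run):
1. the rod lies in the groove, red end towards the stop and at least 20 mm short of its mouth (y of red_end in the frame of mouth between -0.004 and 0.004 m and z of red_end in the frame of mouth between -0.004 and 0.004 m and angle between the x axis of rod and the x axis of bench, either way round below 0.06 rad and x of red_end in the frame of mouth between -0.13 and -0.02 m), for 0.2 s.
2. the rod, in the groove, is pressed against the pad in the stop with more than 5 N for 0.4 s (y of red_end in the frame of mouth between -0.004 and 0.004 m and z of red_end in the frame of mouth between -0.004 and 0.004 m and angle between the x axis of rod and the x axis of bench, either way round below 0.06 rad and x of pad_c0 in the frame of red_end below 0.006 m and contact force between rod and stop above 5 N), for 0.4 s.
At the end, for the whole second after the job is handed in: The rod lies at rest in the groove (its red end within 4 mm of the groove's axis line sideways and in height, rod parallel to the groove within 0.06 rad), red end first in the stop, with no more than 2 mm between its red end face and the pad's face (the pad's centre lies 4 mm behind its face) (y of red_end in the frame of mouth between -0.004 and 0.004 m and z of red_end in the frame of mouth between -0.004 and 0.004 m and angle between the x axis of rod and the x axis of bench, either way round below 0.06 rad and x of pad_c0 in the frame of red_end between 0.002 and 0.006 m and linear speed of rod below 0.01 m/s); the robot touches nothing.
It fails at once if the rod presses or knocks on the stop or its pad with more than 15 N (contact force between rod and stop above 15 N).
It fails at once if the compass, gimbal ring, disc or screwdriver is moved by more than 10 mm (distance of any of compass, gimbal, disc, driver from where it was at the start of the episode above 0.01 m).
It also fails if it takes over 67 s, if anything falls off the work surface, if the arm or the gripper's body presses on something with over 40 N, if the wrist force passes 120 N, or if a joint passes its speed limit or range.

### The arm

A 6-joint arm with a two-finger parallel gripper is mounted at the origin on the work surface. World frame = base frame: x ahead of the robot, y to its left, z up, the work surface at z = 0. Lengths are in m, angles in rad, forces in N, time in s.
With the tool pointing down it reaches from about 0.425 to 0.95 m from the base axis. Payload 14.7 kg.
Tool frame: the origin (TCP) lies at the very end of the fingers, on their centre line; the grasp point (between the pads) lies 19 mm behind it; z points along the fingers, y is the direction in which the jaws open and shut (so a half turn about z gives the same grasp; the last joint's range is limited). The gripper opens to 85 mm and grips with 20 to 120 N. Pads are 22 mm wide; open, the fingers measure 114 mm over their backs; the gripper's body (76 mm by 85 mm) begins 54 mm behind the grasp point. The pads swing forward as they close: fully open they stand 13 mm farther back than shut.
Start: joints at [-0.047, 0.48, 1.596, -0, 1.065, -0.047], TCP at [0.65, 0, 0.207] pointing down, gripper open.
Joint ranges: [-2.75, 2.75], [-0.82, 2.05], [0.23, 2.67], [-1.56, 4.7], [0.09, 2.69], [-2.92, 2.92]. Speed limits (rad/s): [1.89, 1.89, 2.39, 3.01, 3.01, 3.01].

### API

Orientations are given as a unit quaternion [x, y, z, w].
In Python, from bench import arm gives the robot as it stands.
- The arm moves only by the tool apply_moves, never from a script. Its argument "targets" is one flat list of numbers, 6 for each row, row after row: the shift along the tool's x, y, z in mm, then the turn, a rotation vector about the tool's x, y, z in rad. In form: [x, y, z, ax, ay, az, x, y, z, ax, ay, az, ...]. A call has 1 to 8 rows; each row is the pose to reach, as a shift and turn from the pose commanded when the call began, along the tool's axes at that moment; what a row does not reach only later rows make up. A row lasts 1/12 s, in which the tool goes at most 41.7 mm and 7.16 degrees, less where a joint would pass 70% of its speed; a pose out of reach is approached as far as the arm can. A call with a gripper value outside its range is refused whole. "hand" is the finger opening in mm, from 0 to 85.4, set as the call begins (left out, the last holds). The fingers move at their own pace and stop on an object; "force" is the grip in N (left out, the last holds). Time passes only in rows, so rows that repeat a pose let the fingers close. It gives the time, the measured TCP pose, the force and the opening at its end, in the units of the state.
- arm.get_state(): the state, without advancing time (a new reading comes with each control period).
- arm.grab_frame(name): name is "scene" or "side" or "wrist"; returns (picture, depth): 384x512x3 uint8, red, green, blue; 384x512 float32, m along the optical axis (not along the pixel's ray), 0 where there is no reading.
- arm.calibration(name): a dict with "vfov" (degrees; the focal length in pixels is half the picture's height over the tangent of half this angle, whatever the lens; pixels are square), "cx", "cy" (the principal point, pixels), "position" and "orientation" of the camera in the world. Camera axes: x right, y down, z forward; pixel columns grow to the right and rows downward; lengths in m; the calibration is good to about 2 mm. A picture is of the moment at which its call begins: read the wrist's pose just before it. calibration takes no time and is no camera call; for the wrist camera it gives the pose at the moment of the call.
- arm.sign_off(): hands the job in, once; it reports no verdict.
The state is a dict: "t": time; "joint_positions": joint angles; "qd": joint speeds; "tau": joint torques, N m; "tcp_pos": TCP position; "orientation": TCP orientation; "force": force on the tool from outside, world axes, zero at the start; "ft_torque": the same for the moment, N m; "width": finger opening in m.
Only numpy, scipy, OpenCV 4.12 (cv2) and the standard library are available. Lean on these libraries where they do the work, as an engineer would, in place of code of your own. Each camera call takes 0.05 s, during which the arm holds its last target. There are 200 camera calls.

## Working session

There is one attempt and no reset: what is moved stays moved. The work goes in short steps, Python scripts to look and compute and a tool call to move; the robot and the scene stay as the last step left them, time stands still between calls to the robot, and variables do not carry over. Pictures are saved under pics/ and viewed, about 8 in all and at most 12, crops included, and the job is handed in when it is done.

Besides the shell and the picture viewer there is one more tool, called after "Emit:" as name(argument=value, ...) on one line, values as JSON. apply_moves: Moves the arm, as the interface text tells. Its arguments: {"type":"object","properties":{"targets":{"type":"array"},"hand":{"type":"number"},"force":{"type":"number"}},"required":["targets"]}

```bash
mkdir -p pics
cat > h.py <<'E'
import numpy as np, cv2
from scipy.spatial.transform import Rotation as R
from bench import arm
def snap(name):
    c=arm.calibration(name); p,d=arm.grab_frame(name)
    np.savez('pics/%s.npz'%name,p=p,d=d,pos=c['position'],q=c['orientation'],k=[c['vfov'],c['cx'],c['cy']])
    return p,d
def cloud(name):
    z=np.load('pics/%s.npz'%name); d=z['d']; f=192/np.tan(np.radians(z['k'][0])/2)
    v,u=np.mgrid[:384,:512]
    P=np.stack([(u-z['k'][1])/f*d,(v-z['k'][2])/f*d,d],-1)
    W=P@R.from_quat(z['q']).as_matrix().T+z['pos']; W[d==0]=np.nan
    return z['p'],W
E
python3 - <<'E'
from h import *
a,_=snap('scene');b,_=snap('side')
cv2.imwrite('pics/a.png',cv2.cvtColor(np.hstack([a]),cv2.COLOR_RGB2BGR))
cv2.imwrite('pics/b.png',cv2.cvtColor(b,cv2.COLOR_RGB2BGR))
for n in('scene','side'):
    c=arm.calibration(n);print(c)
s=arm.get_state();print(s['t'],s['tcp_pos'],s['orientation'],s['force'],s['width'])
E
```

```text
{'vfov': 48.05373598741491, 'cx': 254.13010675940788, 'cy': 194.74070134237027, 'position': array([ 1.01934532, -0.78541991,  0.77780701]), 'orientation': array([ 0.88602624,  0.20469013, -0.10271448, -0.40312428])}
{'vfov': 57.93124549917141, 'cx': 251.72978761477418, 'cy': 190.40546284319973, 'position': array([0.56025003, 0.61437148, 0.65718608]), 'orientation': array([-0.04649646,  0.91210599, -0.40633044,  0.02821899])}
0.1 [6.49611241e-01 3.99152773e-05 2.06751008e-01] [ 7.07112696e-01  7.07100668e-01 -3.52299408e-04 -3.94856412e-04] [-0.50792497 -0.91306041  0.17198637] 0.08507515024338104
```

View pics/a.png

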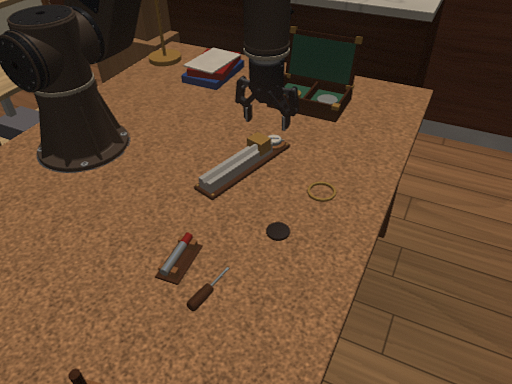

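View pics/b.png

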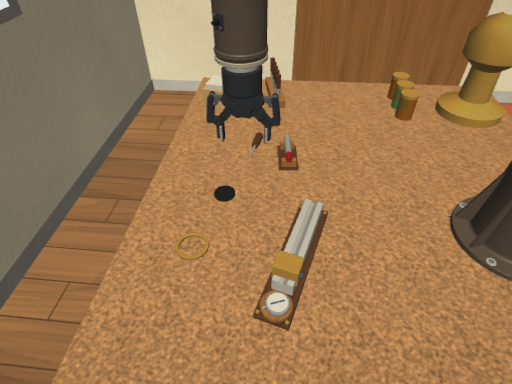

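Scene view: the rod lies at about (177,253) with its red end at (187,238). The bench runs from (203,187) to (288,143), with the stop at (260,143) and the compass at (275,139). The side view shows the bench from (312,205) to (275,310), the stop at (288,265) and the red rod end at (289,155). Next I'll fit the geometry from depth.

Run:
```python
from h import *
for n,boxes in (('scene',dict(rod=(150,225,205,285),bench=(190,130,300,200))),('side',dict(rod=(270,130,305,175),bench=(250,190,335,335)))):
    p,W=cloud(n)
    hsv=cv2.cvtColor(p,cv2.COLOR_RGB2HSV)
    for k,(x0,y0,x1,y1) in boxes.items():
        w=W[y0:y1,x0:x1].reshape(-1,3); h=hsv[y0:y1,x0:x1].reshape(-1,3).astype(int)
        def rep(t,m):
            q=w[m&np.isfinite(w[:,0])]
            if len(q)<4: print(n,k,t,len(q));return
            c=np.median(q,0); l=cv2.fitLine(q[:,:2].astype(np.float32),cv2.DIST_HUBER,0,.001,.001).ravel()
            s=(q[:,:2]-l[2:])@l[:2]; print(n,k,t,len(q),c.round(4),'ang',np.degrees(np.arctan2(l[1],l[0])).round(1),'ends',(l[2:]+l[:2]*s.min()).round(4),(l[2:]+l[:2]*s.max()).round(4))
        z=w[:,2]; red=((h[:,0]<6)|(h[:,0]>174))&(h[:,1]>150)&(h[:,2]>90)
        grey=(h[:,1]<60)&(h[:,2]>80)
        if k=='rod':
            rep('red',red&(z>.02)); rep('rodtop',(z>.036)&(z<.06)); rep('greytop',grey&(z>.036)&(z<.06))
        else:
            rep('bar',(z>.041)&(z<.05)&grey); rep('stoptop',(z>.067)&(z<.08)); rep('base',(z>.008)&(z<.016));rep('compass',(z>.028)&(z<.036)&grey)
```

```text
scene rod red 62 [ 0.5543 -0.2362  0.0434] ang -77.7 ends [ 0.5507 -0.2204] [ 0.5569 -0.2488]
scene rod rodtop 363 [ 0.559  -0.2845  0.0427] ang -85.2 ends [ 0.5536 -0.2189] [ 0.5639 -0.3406]
scene rod greytop 241 [ 0.5597 -0.2969  0.0429] ang -84.7 ends [ 0.5545 -0.2478] [ 0.563  -0.3392]
scene bench bar 599 [0.5082 0.0555 0.0452] ang 76.5 ends [ 0.4809 -0.0392] [0.5418 0.2155]
scene bench stoptop 189 [0.544  0.175  0.0717] ang -37.9 ends [0.5163 0.1967] [0.5691 0.1555]
scene bench base 600 [0.5414 0.065  0.0124] ang 72.0 ends [ 0.5007 -0.0567] [0.6073 0.2708]
scene bench compass 77 [0.5628 0.2472 0.0334] ang 73.2 ends [ 0.4775 -0.036 ] [0.5691 0.2672]
side rod red 58 [ 0.549  -0.2235  0.0413] ang -88.6 ends [ 0.5487 -0.2176] [ 0.5496 -0.2529]
side rod rodtop 154 [ 0.5546 -0.2705  0.0429] ang -83.9 ends [ 0.5492 -0.218 ] [ 0.562  -0.3386]
side rod greytop 90 [ 0.5567 -0.2904  0.0432] ang -86.6 ends [ 0.5541 -0.2521] [ 0.559  -0.3348]
side bench bar 1028 [0.5101 0.0705 0.0452] ang 73.3 ends [ 0.4794 -0.0398] [0.555  0.2124]
side bench stoptop 531 [0.541  0.1802 0.0715] ang 10.3 ends [0.5082 0.174 ] [0.5738 0.186 ]
side bench base 1228 [0.5216 0.1785 0.0124] ang 71.5 ends [ 0.4465 -0.0373] [0.5553 0.2874]
side bench compass 513 [0.5561 0.2486 0.0328] ang 70.5 ends [ 0.4596 -0.0302] [0.5666 0.2718]
```

Emit:
apply_moves(targets=[-36,-12,0,0,0,-0.01,-72,-24,0,0,0,-0.02,-108,-36,0,0,0,-0.04,-144,-48,0,0,0,-0.05,-180,-60,0,0,0,-0.06,-216,-72,0,0,0,-0.07,-252,-82,0,0,0,-0.08,-279,-92,0,0,0,-0.09], hand=50)

```text
t: 0.77
tcp_pos: [0.5569, -0.2816, 0.2071]
orientation: [0.675, 0.738, -0.0, -0.0]
force: [0.4, -1.3, -0.4]
width: 0.0499
```

```bash
cat >> h.py <<'E'
def st():
    s=arm.get_state(); r=R.from_quat(s['orientation']).as_matrix()
    print('t',round(s['t'],2),'tcp',s['tcp_pos'].round(4),'yaw_x',np.degrees(np.arctan2(r[1,0],r[0,0])).round(2),'zax',r[:,2].round(4),'F',np.round(s['force'],2),'w',round(s['width']*1e3,1)); return s,r
def to(pos,yaw):
    s,r=st(); d=r.T@(np.array(pos)-s['tcp_pos'])*1e3
    y=np.radians(yaw); t=np.array([[np.cos(y),np.sin(y),0],[np.sin(y),-np.cos(y),0],[0,0,-1]])
    print('move',d.round(1),R.from_matrix(r.T@t).as_rotvec().round(4))
E
python3 - <<'E'
from h import *
p,_=snap('wrist'); cv2.imwrite('pics/c.png',cv2.cvtColor(p,cv2.COLOR_RGB2BGR))
p,W=cloud('wrist'); z=W[...,2]
h=cv2.cvtColor(p,cv2.COLOR_RGB2HSV).astype(int)
m=(z>.038)&(z<.06)&(np.hypot(W[...,0]-.558,W[...,1]+.279)<.08)
q=W[m]; rc=cv2.minAreaRect((q[:,:2]*1e3).astype(np.float32)); print(len(q),rc,q[:,2].max())
print(q[:,:2].min(0),q[:,:2].max(0)); st()
E
```

```text
1865 ((554.0636596679688, -281.51287841796875), (18.844961166381836, 120.2225570678711), 5.291467666625977) 0.04558283376966188
[ 0.53941632 -0.34192699] [ 0.56779617 -0.22094103]
t 0.82 tcp [ 0.5555 -0.2854  0.207 ] yaw_x 95.11 zax [-8.0e-04 -1.8e-03 -1.0e+00] F [-2.91 -5.25 -0.62] w 50.4
```

View pics/c.png

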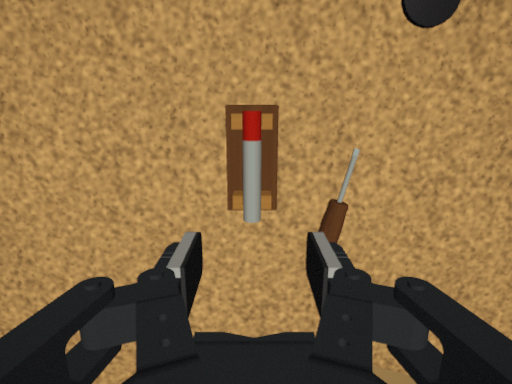

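The wrist view shows the rod at column 252, red end at row 110 and plain end at row 222. The driver sits at (340,200), about 85 px to the right and clear of the fingers.

Run:
```python
from h import *
p,_=snap('wrist')
p,W=cloud('wrist'); z=W[...,2]
m=(z>.039)&(z<.06)&(np.hypot(W[...,0]-.558,W[...,1]+.279)<.065)
q=W[m]; print(cv2.minAreaRect((q[:,:2]*1e3).astype(np.float32)))
l=cv2.fitLine(q[:,:2].astype(np.float32),cv2.DIST_HUBER,0,.001,.001).ravel();print(l)
to([.556,-.281,.029],95.3)
```

```text
((554.46533203125, -281.85296630859375), (17.780773162841797, 119.16441345214844), 4.703644275665283)
[ 0.08949683 -0.9959871   0.5538831  -0.2788383 ]
t 0.87 tcp [ 0.5563 -0.2829  0.207 ] yaw_x 94.98 zax [-6.e-04 -7.e-04 -1.e+00] F [-0.08  1.09  0.22] w 50.1
move [  2.  -0. 178.] [-0.0007  0.0007 -0.0056]
```

Emit:
apply_moves(targets=[1,-0.5,35,0,0,0,2,-1.5,70,0,0,0,2,-1.5,105,0,0,0,2,-1.5,135,0,0,0,2,-1.5,160,0,0,0,2,-1.5,173,0,0,0,2,-1.5,178,0,0,0,2,-1.5,178,0,0,0])

```text
t: 1.53
tcp_pos: [0.556, -0.2766, 0.0286]
orientation: [0.675, 0.738, -0.0, -0.001]
force: [0.4, 1.0, 0.6]
width: 0.0499
```

Emit:
apply_moves(targets=[0,0,0,0,0,0,0,0,0,0,0,0,0,0,0,0,0,0,0,0,0,0,0,0,0,0,0,0,0,0,0,0,0,0,0,0,0,0,0,0,0,0,0,0,0,0,0,0], hand=10, force=60)

```text
t: 2.2
tcp_pos: [0.5563, -0.2771, 0.0294]
orientation: [0.675, 0.738, 0.0, 0.0]
force: [-0.0, 0.2, -0.2]
width: 0.0099
```

Run:
```python
from h import *
p,_=snap('wrist');cv2.imwrite('pics/d.png',cv2.cvtColor(p,cv2.COLOR_RGB2BGR)); st()
```

```text
t 2.25 tcp [ 0.5563 -0.2771  0.0293] yaw_x 95.16 zax [ 0. -0. -1.] F [ 0.32 -0.21 -0.21] w 9.9
```

View pics/d.png

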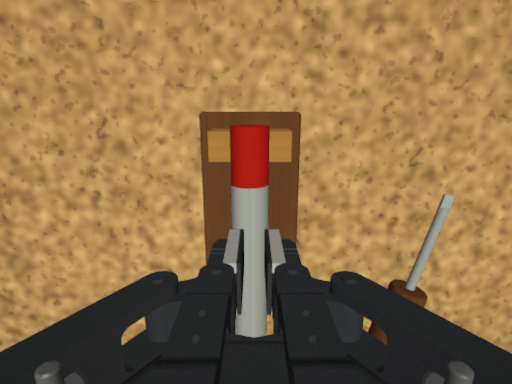

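The wrist view shows the rod between the pads at columns 232 to 270, but the opening reads 9.9 mm, less than the 20 mm rod. I'll check finger and rod heights with depth.

Run:
```python
from h import *
p,W=cloud('wrist')
for v in (200,225,235,245,260,280,300,320):
    print(v,[(u,(W[v,u]*1e3).round(0).tolist()) for u in (228,236,240,252,264,272,280)])
snap('wrist');snap('side');snap('scene');st()
for n in('side','scene'):
    p,W=cloud(n); m=(np.hypot(W[...,0]-.556,W[...,1]+.279)<.05)&(W[...,2]>.015)&(W[...,2]<.1)
    v,u=np.where(m);print(n,u.min(),u.max(),v.min(),v.max())
    c=p[v.min()-20:v.max()+20,max(u.min()-20,0):u.max()+20]; cv2.imwrite('pics/e_%s.png'%n,cv2.cvtColor(cv2.resize(c,None,fx=5,fy=5,interpolation=cv2.INTER_CUBIC),cv2.COLOR_RGB2BGR)[:600,:800])
```

```text
200 [(228, [539.0, -270.0, 5.0]), (236, [546.0, -258.0, 42.0]), (240, [548.0, -258.0, 43.0]), (252, [554.0, -257.0, 45.0]), (264, [560.0, -258.0, 39.0]), (272, [567.0, -267.0, 6.0]), (280, [572.0, -267.0, 6.0])]
225 [(228, [541.0, -286.0, 6.0]), (236, [547.0, -272.0, 41.0]), (240, [549.0, -271.0, 43.0]), (252, [555.0, -271.0, 43.0]), (264, [561.0, -271.0, 40.0]), (272, [569.0, -284.0, 6.0]), (280, [574.0, -283.0, 6.0])]
235 [(228, [544.0, -268.0, 64.0]), (236, [547.0, -268.0, 63.0]), (240, [549.0, -268.0, 64.0]), (252, [555.0, -276.0, 44.0]), (264, [561.0, -270.0, 56.0]), (272, [563.0, -266.0, 66.0]), (280, [574.0, -290.0, 6.0])]
245 [(228, [545.0, -268.0, 75.0]), (236, [548.0, -268.0, 75.0]), (240, [550.0, -268.0, 74.0]), (252, [556.0, -282.0, 43.0]), (264, [561.0, -275.0, 57.0]), (272, [563.0, -267.0, 74.0]), (280, [566.0, -266.0, 74.0])]
260 [(228, [546.0, -269.0, 87.0]), (236, [549.0, -267.0, 89.0]), (240, [550.0, -267.0, 89.0]), (252, [557.0, -290.0, 44.0]), (264, [562.0, -282.0, 59.0]), (272, [562.0, -266.0, 89.0]), (280, [565.0, -266.0, 88.0])]
280 [(228, [547.0, -267.0, 103.0]), (236, [549.0, -275.0, 90.0]), (240, [551.0, -274.0, 91.0]), (252, [558.0, -302.0, 43.0]), (264, [564.0, -304.0, 40.0]), (272, [562.0, -271.0, 95.0]), (280, [564.0, -266.0, 103.0])]
300 [(228, [548.0, -263.0, 120.0]), (236, [550.0, -283.0, 91.0]), (240, [552.0, -283.0, 91.0]), (252, [559.0, -314.0, 44.0]), (264, [566.0, -317.0, 39.0]), (272, [563.0, -278.0, 96.0]), (280, [562.0, -260.0, 123.0])]
320 [(228, [548.0, -269.0, 121.0]), (236, [551.0, -331.0, 40.0]), (240, [553.0, -328.0, 42.0]), (252, [560.0, -327.0, 44.0]), (264, [567.0, -330.0, 39.0]), (272, [577.0, -359.0, -0.0]), (280, [562.0, -265.0, 124.0])]
t 2.4 tcp [ 0.5563 -0.2771  0.0292] yaw_x 95.16 zax [-1.e-04  1.e-04 -1.e+00] F [-0.6   0.25  0.21] w 9.8
side 278 296 129 159
scene 158 195 231 275
```

View pics/e_scene.png

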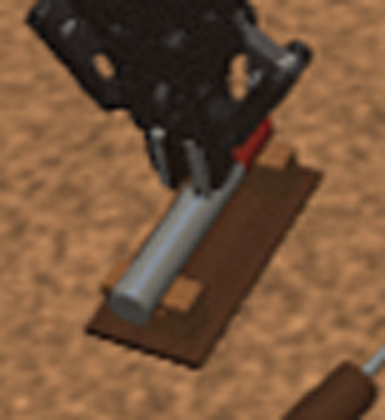

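The scene crop shows the fingertips sitting on top of the rod, higher than the TCP reading implies. I'll reopen and measure the tip height.

Emit:
apply_moves(targets=[0,0,0,0,0,0,0,0,0,0,0,0,0,0,0,0,0,0,0,0,0,0,0,0,0,0,0,0,0,0], hand=30)

```text
t: 2.82
tcp_pos: [0.5563, -0.2771, 0.0293]
orientation: [0.675, 0.738, -0.0, -0.0]
force: [0.7, 0.1, 0.1]
width: 0.03
```

Run:
```python
from h import *
snap('wrist');s,r=st();p,W=cloud('wrist'); L=(W-s['tcp_pos'])@r   # tool frame
L=L*1e3
for lo,hi in((-30,-11),(11,30)):
    m=(L[...,1]>lo)&(L[...,1]<hi)&(abs(L[...,0])<14)&(L[...,2]<10)
    v,u=np.where(m);z=L[...,2][m]; print(len(z),np.percentile(z,[90,95,98,99.5,100]).round(1),L[m][np.argsort(z)[-4:]].round(1).tolist(),[(u[i],v[i]) for i in np.argsort(z)[-4:]])
np.set_printoptions(linewidth=220,suppress=True)
print(L[205:300:8,200:305:8,2].round(0))
```

```text
t 2.87 tcp [ 0.5563 -0.2771  0.0293] yaw_x 95.16 zax [-1.e-04  0.e+00 -1.e+00] F [-0.63 -0.45 -0.41] w 29.7
3164 [-35.1 -29.8  -8.6  -6.9  -4.8] [[6.4, -12.2, -5.8], [4.5, -12.3, -5.2], [0.8, -12.4, -4.8], [1.4, -12.4, -4.8]] [(np.int64(231), np.int64(220)), (np.int64(231), np.int64(223)), (np.int64(231), np.int64(229)), (np.int64(231), np.int64(228))]
3075 [-37.2 -32.8 -29.7 -25.9 -23.9] [[-7.5, 14.9, -24.8], [-4.4, 14.9, -24.4], [-5.5, 14.9, -24.3], [-5.2, 14.9, -23.9]] [(np.int64(284), np.int64(260)), (np.int64(284), np.int64(254)), (np.int64(284), np.int64(256)), (np.int64(284), np.int64(255))]
[[ 29.  24.  23.  24.  -9. -15.  nan -14. -10.  23.  23.  24.  23.  29.]
 [ 29.  24.  24.  24.  -8. -13. -16. -14. -11.  24.  24.  24.  24.  31.]
 [ 30.  23.  24.  23.  -9. -13. -14. -13. -10.  23.  24.  24.  24.  29.]
 [ 30.  24.  24.  23.  -8. -13. -15. -13. -11.  24.  24.  24.  25.  30.]
 [ 30. -36. -37.  24.  -7. -12. -14. -13. -11.  24.  23. -36. -36.  31.]
 [-37. -45. -45.  24.  -8. -13. -14. -14. -10.  24.  24. -40. -43. -46.]
 [-52. -52. -51.  24.  -7. -14. -15. -13.  -9.  24.  23. -41. -52. -53.]
 [-59. -58. -52.  24.  -6. -13. -14. -14. -10.  24.  23. -41. -59. -59.]
 [-68. -62. -53.  20.  -7. -12. -14. -14. -10.  20.  21. -42. -62. -67.]
 [-72. -63. -54.  11.  -6. -12. -15. -13.  nan  11.   9. -43. -62. -72.]
 [-77. -63. -54.   1.   0. -12. -15. -14. -10.   1.   1. -44. -62. -78.]
 [-89. -64. -54.  -0.   1. -14. -14. -14. -10.   1.   1.  23. -62. -89.]]
```

The tips really sit about 23 mm behind the reported TCP, so I need to go about 22 mm lower, with a small sideways correction.

Emit:
apply_moves(targets=[-1,-0.7,5,0,0,0,-2,-1.3,10,0,0,0,-4,-1.3,14,0,0,0,-4,-1.3,18,0,0,0,-4,-1.3,21,0,0,0,-4,-1.3,22,0,0,0,-4,-1.3,22,0,0,0])

```text
t: 3.45
tcp_pos: [0.5551, -0.2811, 0.0068]
orientation: [0.675, 0.738, -0.0, -0.0]
force: [-0.3, -0.6, 0.3]
width: 0.0303
```

Run:
```python
from h import *
snap('wrist');s,r=st();p,W=cloud('wrist'); L=(W-s['tcp_pos'])@r
L=L*1e3
for lo,hi in((-30,-13),(13,30)):
    m=(L[...,1]>lo)&(L[...,1]<hi)&(abs(L[...,0])<14)&(L[...,2]<-18)
    z=L[...,2][m]; print(len(z),np.percentile(z,[95,99.5,100]).round(1))
m=(abs(W[...,2]-.042)<.004)&(abs(L[...,1])<13)&(L[...,0]>15); print('rod y in tool',L[m][:,1].min(),L[m][:,1].max())
```

```text
t 3.5 tcp [ 0.5553 -0.2811  0.0071] yaw_x 95.16 zax [-3.e-04  2.e-04 -1.e+00] F [-0.29 -0.56  0.05] w 29.8
3037 [-32.3 -25.4 -24. ]
3042 [-32.4 -25.4 -23.3]
rod y in tool -10.45901297152829 8.252054756490011
```

Emit:
apply_moves(targets=[0,0,0,0,0,0,0,0,0,0,0,0,0,0,0,0,0,0,0,0,0,0,0,0,0,0,0,0,0,0,0,0,0,0,0,0], hand=5, force=50)

```text
t: 4.0
tcp_pos: [0.5545, -0.2812, 0.0076]
orientation: [0.674, 0.738, -0.0, -0.001]
force: [-6.7, -2.0, 5.9]
width: 0.0176
```

Emit:
apply_moves(targets=[0,0,0,0,0,0,0,0,0,0,0,0])

```text
t: 4.17
tcp_pos: [0.5545, -0.2812, 0.0076]
orientation: [0.675, 0.738, -0.0, -0.001]
force: [-6.8, -1.2, 4.8]
width: 0.0177
```

Run:
```python
from h import *
snap('wrist');s,r=st();p,W=cloud('wrist'); L=(W-s['tcp_pos'])@r
L=L*1e3
np.set_printoptions(linewidth=220,suppress=True)
m=(abs(L[...,1])<10)&(L[...,0]>15)&(L[...,0]<40)&(L[...,2]<-20);print('rod top z',np.percentile(W[m][:,2],[5,50,95]),L[m][:,1].mean())
print(L[215:262:4,216:290:6,2].round(0))
cv2.imwrite('pics/f.png',cv2.cvtColor(cv2.resize(p[190:340,170:340],None,fx=3.5,fy=3.5),cv2.COLOR_RGB2BGR))
```

```text
t 4.22 tcp [ 0.5545 -0.2812  0.0076] yaw_x 95.17 zax [-1.3e-03  2.0e-04 -1.0e+00] F [-7.42 -0.76  4.05] w 17.9
rod top z [0.03822676 0.04350029 0.12742971] -0.02224220889788008
[[  2.   1.   1. -30. -35. -35. -35. -36. -34. -33.   2.   1.   2.]
 [  1.   1.   3. -31. -35. -36. -36. -36. -36. -32.   3.   2.   1.]
 [  3.   3.   3. -30. -34. -36. -35. -36. -35. -33.   3.   2.   3.]
 [  1.   2.   2. -30. -34. -36. -36. -35. -35. -32.   2.   3.   1.]
 [  1. -29. -30. -31. -34. -36. -36. -35. -34. -31. -29. -30.   2.]
 [  1. -34. -34. -32. -33. -35. -36. -35. -34. -32. -34. -35. -34.]
 [  1. -40. -38. -34. -34. -35. -36. -36. -35. -33. -40. -39. -38.]
 [-35. -44. -43. -33. -33. -35. -35. -36. -34. -33. -43. -43. -43.]
 [-47. -47. -47. -33. -33. -35. -36. -36. -35. -33. -48. -46. -48.]
 [-51. -50. -52. -35. -35. -35. -36. -36. -35. -32. -50. -51. -51.]
 [-53. -54. -55. -35. -33. -36. -35. -36. -35. -33. -51. -54. -54.]
 [-57. -57. -58. -36. -34.  nan -36. -37. -36. -32. -52. -57. -58.]]
```

View pics/f.png

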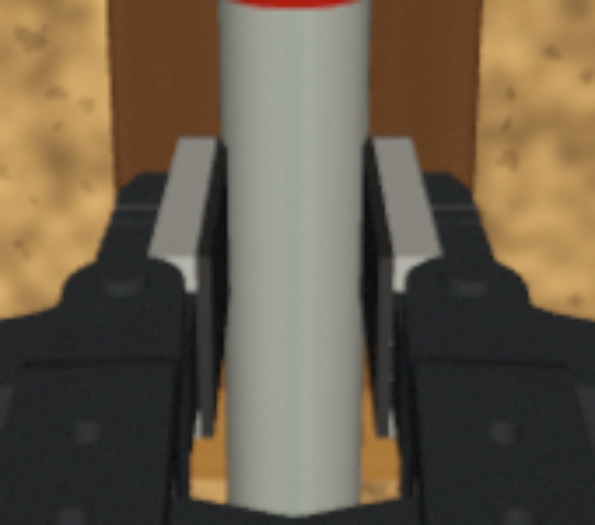

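The crop shows the pads gripping the rod above its axis, with tips at about z=37. I'll open and go 8 mm lower.

Emit:
apply_moves(targets=[0,0,0,0,0,0,0,0,0,0,0,0,0,0,0,0,0,0,0,0,3,0,0,0,0,0,6,0,0,0,0,0,8,0,0,0,0,0,8,0,0,0], hand=32)

```text
t: 4.8
tcp_pos: [0.5551, -0.281, -0.0013]
orientation: [0.675, 0.738, -0.0, -0.0]
force: [-0.4, 0.3, -0.6]
width: 0.0319
```

Emit:
apply_moves(targets=[0,0,0,0,0,0,0,0,0,0,0,0,0,0,0,0,0,0,0,0,0,0,0,0,0,0,0,0,0,0,0,0,0,0,0,0], hand=5, force=50)

```text
t: 5.3
tcp_pos: [0.5544, -0.2811, -0.0008]
orientation: [0.675, 0.738, -0.0, -0.001]
force: [-5.9, -1.3, 3.6]
width: 0.018
```

Emit:
apply_moves(targets=[0,0,0,0,0,0,0,0,0,0,0,0,0,0,0,0,0,0,0,-0.7,-1,0,0,0,0,-0.7,-2,0,0,0,0,-0.7,-2,0,0,0], hand=32)

```text
t: 5.8
tcp_pos: [0.5548, -0.2813, 0.0015]
orientation: [0.675, 0.738, 0.0, 0.0]
force: [-0.0, 0.3, 1.3]
width: 0.0324
```

Emit:
apply_moves(targets=[0,0,0,0,0,0,0,0,0,0,0,0,0,0,0,0,0,0,0,0,0,0,0,0,0,0,0,0,0,0,0,0,0,0,0,0], hand=5, force=60)

```text
t: 6.3
tcp_pos: [0.5545, -0.2814, 0.0016]
orientation: [0.675, 0.738, -0.0, -0.0]
force: [-3.2, -0.1, 6.5]
width: 0.0176
```

Emit:
apply_moves(targets=[0,0,-5,0,0,0,0,0,-15,0,0,0,0,0,-35,0,0,0,0,0,-60,0,0,0,0,0,-85,0,0,0,0,0,-100,0,0,0,0,0,-105,0,0,0,0,0,-105,0,0,0])

```text
t: 6.97
tcp_pos: [0.5555, -0.2817, 0.1081]
orientation: [0.675, 0.738, 0.0, 0.001]
force: [-0.3, -0.4, -1.9]
width: 0.0178
```

Run:
```python
from h import *
snap('wrist');s,r=st();p,W=cloud('wrist'); L=(W-s['tcp_pos'])@r*1e3
h=cv2.cvtColor(p,cv2.COLOR_RGB2HSV).astype(int); red=((h[...,0]<6)|(h[...,0]>174))&(h[...,1]>150)&(L[...,2]<0)&(abs(L[...,1])<15)
q=L[red];print('red',len(q),q.min(0).round(1),q.max(0).round(1),np.median(q,0).round(1))
cv2.imwrite('pics/g.png',cv2.cvtColor(p,cv2.COLOR_RGB2BGR))
m=(abs(L[...,1])<12)&(L[...,0]>12)&(L[...,0]<64)&(L[...,2]<-10)&(L[...,2]>-60);q=L[m]
for a in range(12,64,8):
    t=q[(q[:,0]>=a)&(q[:,0]<a+8)]; print(a,t[:,1].mean().round(2),np.percentile(t[:,2],3).round(1))
snap('scene');snap('side')
```

```text
t 7.02 tcp [ 0.5548 -0.2813  0.1067] yaw_x 95.16 zax [ 8.e-04 -4.e-04 -1.e+00] F [ 0.16 -0.15 -2.09] w 17.8
red 3450 [ 29.9  -9.  -45.1] [ 59.9  10.6 -24.3] [ 46.    0.7 -42. ]
12 0.57 -44.0
20 0.45 -43.9
28 0.47 -44.0
36 0.48 -43.9
44 0.57 -43.9
52 0.49 -43.8<stdin>:8: RuntimeWarning: Mean of empty slice.
  ret = ret.dtype.type(ret / rcount)
Traceback (most recent call last):
IndexError: index -1 is out of bounds for axis 0 with size 0
```

View pics/g.png

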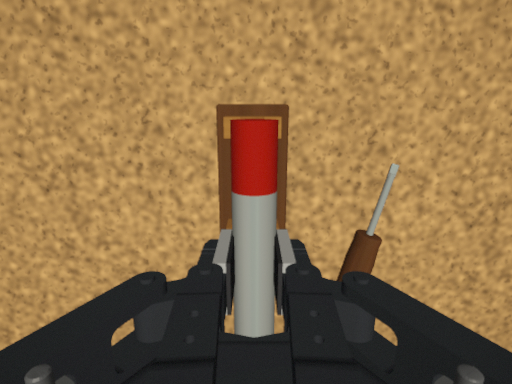

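Rod lifted and level: red face 60 mm ahead of the TCP along tool x, axis 33–34 mm behind the TCP. Next, refine the bench and stop pose.

Run:
```python
from h import *
for n,b in(('scene',(190,130,300,200)),('side',(250,190,335,335))):
    p,W=cloud(n); x0,y0,x1,y1=b; w=W[y0:y1,x0:x1].reshape(-1,3); z=w[:,2]
    for t,lo,hi in(('stop',.0695,.075),('bar',.042,.049)):
        q=(w[(z>lo)&(z<hi)][:,:2]*1e3).astype(np.float32)
        # keep the largest blob
        c=np.median(q,0); q=q[np.hypot(*(q-c).T)<(45 if t=='stop' else 180)]
        print(n,t,len(q),cv2.minAreaRect(q))
        if t=='bar':
            # edges lateral per station
            y=np.radians(73); d=np.array([np.cos(y),np.sin(y)]); nn=np.array([-d[1],d[0]])
            s=q@d; l=q@nn
            P=[]
            for a in np.arange(s.min()+5,s.max()-50,10):
                k=(s>a)&(s<a+10)
                if k.sum()>8: P.append((a+5,l[k].min(),l[k].max()))
            P=np.array(P); print(s.min(),s.max()); print(P.round(1).tolist())
```

```text
scene stop 160 ((543.5592041015625, 176.42501831054688), (49.342044830322266, 56.775630950927734), 75.85725402832031)
scene bar 645 ((515.5932006835938, 87.26052856445312), (260.0353698730469, 57.61346435546875), 73.07552337646484)
104.19686728087493 364.23608810539497
[[114.2, -496.5, -449.4], [124.2, -494.7, -447.6], [134.2, -495.5, -447.3], [144.2, -494.1, -448.0], [154.2, -492.2, -447.3], [164.2, -495.7, -446.5], [174.2, -492.7, -446.7], [184.2, -494.7, -446.5], [194.2, -492.3, -446.4], [204.2, -492.1, -447.0], [214.2, -491.5, -444.9], [224.2, -492.8, -445.2], [234.2, -492.4, -445.1], [244.2, -493.2, -443.6], [254.2, -491.0, -446.2], [264.2, -491.7, -445.7], [274.2, -491.5, -446.5], [284.2, -492.7, -445.8], [294.2, -490.9, -445.3], [304.2, -494.0, -438.7], [314.2, -496.3, -448.5]]
side stop 496 ((541.0347900390625, 177.53073120117188), (48.194942474365234, 55.812599182128906), 75.19190216064453)
side bar 1010 ((509.5037841796875, 88.76850891113281), (262.38385009765625, 63.3212776184082), 73.00362396240234)
102.6623669412196 365.0473929999735
[[112.7, -493.0, -447.4], [122.7, -492.2, -446.9], [132.7, -492.4, -446.9], [142.7, -492.5, -446.6], [152.7, -491.9, -446.3], [162.7, -492.1, -446.4], [172.7, -490.9, -445.8], [182.7, -491.6, -446.1], [192.7, -490.8, -445.8], [202.7, -491.0, -445.5], [212.7, -491.5, -445.1], [222.7, -490.7, -445.0], [232.7, -489.9, -444.5], [242.7, -490.0, -444.5], [252.7, -490.1, -444.2], [262.7, -489.5, -444.4], [272.7, -489.5, -443.9], [282.7, -489.2, -443.7]]
```

Run:
```python
from h import *
to([.5103,.0684,.105],74.1)
```

```text
t 7.02 tcp [ 0.5548 -0.2813  0.1067] yaw_x 95.16 zax [ 8.e-04 -4.e-04 -1.e+00] F [ 0.16 -0.15 -2.09] w 17.8
move [352.3 -12.9   1.5] [0.0008 0.0004 0.3676]
```

Emit:
apply_moves(targets=[20,-1,0,0,0,0.02,50,-2,0,0,0,0.06,85,-3,0,0,0,0.11,120,-4,0,0,0,0.16,155,-5,0,0,0,0.2,190,-7,0,0,0,0.25,225,-8,0,0,0,0.29,260,-10,0,0,0,0.33])

```text
t: 7.68
tcp_pos: [0.52, -0.0216, 0.105]
orientation: [0.787, 0.616, -0.001, -0.001]
force: [1.0, 0.6, -1.7]
width: 0.0179
```

Run:
```python
from h import *
to([.5103,.0684,.105],74.1)
```

```text
t 7.68 tcp [ 0.52   -0.0216  0.105 ] yaw_x 76.12 zax [-2.1e-03  3.0e-04 -1.0e+00] F [ 0.99  0.61 -1.73] w 17.9
move [ 85.1 -31.    0.1] [-0.0021  0.0003  0.0352]
```

Emit:
apply_moves(targets=[25,-9,0,0,0,0.01,50,-18,0,0,0,0.02,70,-26,0,0,0,0.03,82,-30,0,0,0,0.035,85,-31,0,0,0,0.035,85,-31,0,0,0,0.035,85,-31,0,0,0,0.035])

```text
t: 8.27
tcp_pos: [0.511, 0.0663, 0.1056]
orientation: [0.797, 0.604, -0.001, -0.0]
force: [0.6, -0.2, -2.1]
width: 0.0178
```

```bash
cat > w.py <<'E'
from h import *
snap('wrist');s,r=st();p,W=cloud('wrist');T=s['tcp_pos']
# bar edges in tool frame, and rod, and stop
L=(W-T)@r*1e3
Z=W[...,2]
def line(m,t):
    q=L[m]
    if len(q)<20: print(t,len(q));return
    print(t,len(q),cv2.minAreaRect(q[:,:2].astype(np.float32)),np.median(W[m][:,2]).round(4))
m=(Z>.0425)&(Z<.048)&(L[...,0]>-5)&(L[...,0]<110)&(abs(L[...,1])<40)
q=L[m]
for a in range(0,110,10):
    t=q[(q[:,0]>=a)&(q[:,0]<a+10)]
    if len(t)>10: print(a,np.percentile(t[:,1],[.5,99.5]).round(1),np.percentile(t[:,1],[.5,99.5]).mean().round(2))
line((Z>.0685)&(Z<.075)&(L[...,0]>62)&(abs(L[...,1])<45),'stop')
cv2.imwrite('pics/w%d.png'%int(s['t']*10),cv2.cvtColor(p,cv2.COLOR_RGB2BGR))
E
python3 w.py
```

```text
t 8.32 tcp [0.5112 0.066  0.1058] yaw_x 74.23 zax [-9.e-04 -2.e-04 -1.e+00] F [ 1.05 -0.51 -1.76] w 17.5
0 [-23.7  21.8] -0.93
10 [-24.1  21.7] -1.24
20 [-23.9  21.3] -1.26
30 [-24.1  21.8] -1.14
40 [-24.1  21.7] -1.23
50 [-23.8  21.8] -0.99
60 [-24.1  21.7] -1.19
70 [-23.9  21.5] -1.2
80 [-23.7  21.8] -0.95
90 [-28.5  25.1] -1.69
stop 6040 ((107.47669982910156, -1.1259098052978516), (33.50072479248047, 56.15239334106445), 0.13010649383068085) 0.0707
```

Groove is parallel and centred at tool y = −1.15; rod at +0.5. The mouth is 31 mm ahead of the red face. Lowering.

Emit:
apply_moves(targets=[0,-1,15,0,0,0,0,-1.6,35,0,0,0,0,-1.6,55,0,0,0,0,-1.6,70,0,0,0,0,-1.6,80,0,0,0,0,-1.6,84,0,0,0,0,-1.6,84,0,0,0,0,-1.6,84,0,0,0])

```text
t: 8.98
tcp_pos: [0.5102, 0.0666, 0.0225]
orientation: [0.798, 0.603, 0.0, 0.0]
force: [0.0, 0.7, -3.2]
width: 0.0179
```

Emit:
apply_moves(targets=[0,0,0.5,0,0,0,0,0,1,0,0,0,0,0,1.5,0,0,0,0,0,2,0,0,0,0,0,2,0,0,0])

```text
t: 9.4
tcp_pos: [0.5103, 0.067, 0.0213]
orientation: [0.797, 0.604, 0.0, 0.0]
force: [-4.6, -2.4, 19.3]
width: 0.0176
```

Emit:
apply_moves(targets=[0,0,0.5,0,0,0,0,0,1,0,0,0,0,0,1,0,0,0])

```text
t: 9.65
tcp_pos: [0.5105, 0.067, 0.0212]
orientation: [0.797, 0.604, 0.001, 0.001]
force: [-9.8, -2.6, 42.6]
width: 0.0178
```

Emit:
apply_moves(targets=[0,0,-2,0,0,0,0,0,-2.5,0,0,0,0,0,-2.5,0,0,0])

```text
t: 9.9
tcp_pos: [0.5102, 0.0671, 0.022]
orientation: [0.797, 0.604, 0.0, 0.0]
force: [0.6, 0.9, -2.0]
width: 0.0176
```

```bash
python3 w.py
python3 - <<'E'
from h import *
s,r=st();p,W=cloud('wrist');L=(W-s['tcp_pos'])@r*1e3
m=(abs(L[...,1])<12)&(L[...,0]>12)&(L[...,0]<61)&(L[...,2]<-10)&(L[...,2]>-60);q=L[m];w=W[m]
for a in range(12,62,10):
    k=(q[:,0]>=a)&(q[:,0]<a+10)&(w[:,2]>.047); print(a,q[k,1].min().round(1),q[k,1].max().round(1),np.percentile(w[k,2],95).round(4))
# finger lowest points
for sg in(-1,1):
    y=sg*L[...,1]; m=(y>8.5)&(y<30)&(abs(L[...,0])<13)&(W[...,2]>.047); z=W[...,2][m]; print('finger low',np.percentile(z,[0,.5,1,2,5]).round(4))
snap('scene');c=cv2.resize(np.load('pics/scene.npz')['p'][120:210,180:310],None,fx=5,fy=5,interpolation=cv2.INTER_CUBIC);cv2.imwrite('pics/i.png',cv2.cvtColor(c,cv2.COLOR_RGB2BGR))
E
```

```text
t 9.95 tcp [0.51   0.0671 0.0218] yaw_x 74.25 zax [ 2.e-04  0.e+00 -1.e+00] F [ 0.33  0.04 -1.72] w 17.3
0 [-22.5  23.1] 0.3
10 [-22.6  23.2] 0.3
20 [-22.6  23.2] 0.29
30 [-22.5  23.2] 0.36
40 [-22.6  23.2] 0.3
50 [-22.5  23.2] 0.35
60 [-22.5  23.2] 0.35
70 [-22.5  23.1] 0.34
80 [-22.5  23.2] 0.38
90 [-26.6  27.7] 0.52
stop 5451 ((95.05696105957031, 0.3738212585449219), (10.589828491210938, 55.996280670166016), 0.5259782075881958) 0.0706
t 9.95 tcp [0.51   0.0671 0.0218] yaw_x 74.25 zax [ 2.e-04  0.e+00 -1.e+00] F [ 0.33  0.04 -1.72] w 17.3
12 -9.3 10.0 0.0644
22 -9.6 10.3 0.0646
32 -9.4 10.0 0.0645
42 -9.6 10.3 0.0646
52 -9.4 10.1 0.0646
finger low [0.0501 0.0523 0.0534 0.0552 0.059 ]
finger low [0.0501 0.0523 0.0533 0.0554 0.0587]
```

View pics/i.png

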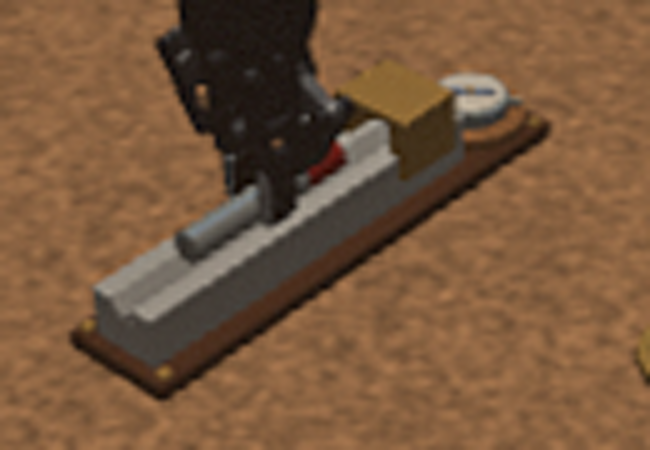

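The crop shows the fingertips resting on the bar, with the rod parallel and centred about 4.5 mm above its seat. Lateral error is about 0.1 mm, so I'll release it here into the V.

Emit:
apply_moves(targets=[0,0,0,0,0,0,0,0,0,0,0,0,0,0,0,0,0,0,0,0,0,0,0,0,0,0,0,0,0,0,0,0,0,0,0,0], hand=36, force=20)

```text
t: 10.5
tcp_pos: [0.5099, 0.0671, 0.0218]
orientation: [0.797, 0.603, 0.0, 0.0]
force: [0.5, 0.2, -0.4]
width: 0.0358
```

```bash
cat > rod.py <<'E'
from h import *
snap('wrist');s,r=st();p,W=cloud('wrist');L=(W-s['tcp_pos'])@r*1e3
b=(W[...,2]>.0425)&(W[...,2]<.0475)&(L[...,0]>0)&(L[...,0]<120)&(abs(L[...,1])<30);print('bar mid y',np.percentile(L[b][:,1],[.5,99.5]).mean().round(2))
m=(abs(L[...,1])<14)&(L[...,0]>-120)&(L[...,0]<150)&(W[...,2]>.0505)&(W[...,2]<.064);q=L[m];w=W[m]
print('rod x',np.percentile(q[:,0],[.1,99.9]).round(1))
for a in range(int(q[:,0].min()),int(q[:,0].max()),20):
    k=(q[:,0]>=a)&(q[:,0]<a+20); 
    if k.sum()>10: print(a,k.sum(),np.percentile(q[k,1],[1,99]).round(1),np.percentile(w[k,2],95).round(4))
E
python3 rod.py
```

```text
t 10.55 tcp [0.5099 0.0671 0.0218] yaw_x 74.24 zax [-1.e-04 -0.e+00 -1.e+00] F [ 0.44 -0.04 -0.01] w 35.8
bar mid y 0.45
rod x [-43.6  60.3]
-45 1183 [-9.1  9.9] 0.0601
-25 1548 [-9.2 10.1] 0.0601
-5 1720 [-9.2 10. ] 0.0601
15 1924 [-9.1 10. ] 0.0601
35 2165 [-9. 10.] 0.0602
55 658 [-9.3 10.1] 0.0603
```

Rod seated: top at 60 mm, centred, and its red face is about 29–30 mm short of the mouth. Now I'll go behind the plain end with closed fingers.

Emit:
apply_moves(targets=[0,0,-10,0,0,0,0,0.4,-30,0,0,0,-20,0.4,-50,0,0,0,-50,0.4,-55,0,0,0,-75,0.4,-55,0,0,0,-90,0.4,-50,0,0,0,-90,0.4,-35,0,0,0,-90,0.4,-35,0,0,0])

```text
t: 11.22
tcp_pos: [0.4849, -0.0204, 0.0562]
orientation: [0.798, 0.603, -0.0, -0.0]
force: [-0.8, 0.5, -0.4]
width: 0.036
```

Emit:
apply_moves(targets=[0,0,5,0,0,0,0,0,12,0,0,0,0,0,20,0,0,0,0,0,25,0,0,0,0,0,29,0,0,0,0,0,29,0,0,0], hand=0)

```text
t: 11.72
tcp_pos: [0.4853, -0.0193, 0.0269]
orientation: [0.797, 0.604, -0.001, -0.0]
force: [-1.0, -0.2, 0.1]
width: -0.0003
```

```bash
python3 rod.py
python3 - <<'E'
from h import *
snap('scene');c=cv2.resize(np.load('pics/scene.npz')['p'][110:210,180:310],None,fx=5,fy=5,interpolation=cv2.INTER_CUBIC);cv2.imwrite('pics/j.png',cv2.cvtColor(c,cv2.COLOR_RGB2BGR))
E
```

```text
t 11.77 tcp [ 0.4856 -0.0194  0.0273] yaw_x 74.27 zax [-1.e-03  1.e-04 -1.e+00] F [-0.23 -0.42 -0.91] w -0.1
bar mid y 0.33
rod x [  5.6 105.6]
5 374 [-12.8  12.7] 0.0636
25 1439 [-9.3  9.8] 0.0601
45 2114 [-9.3  9.9] 0.0602
65 2431 [-9.2  9.9] 0.0603
85 2695 [-9.2 10. ] 0.0602
105 31 [-9.4 10.1] 0.0563
```

View pics/j.png

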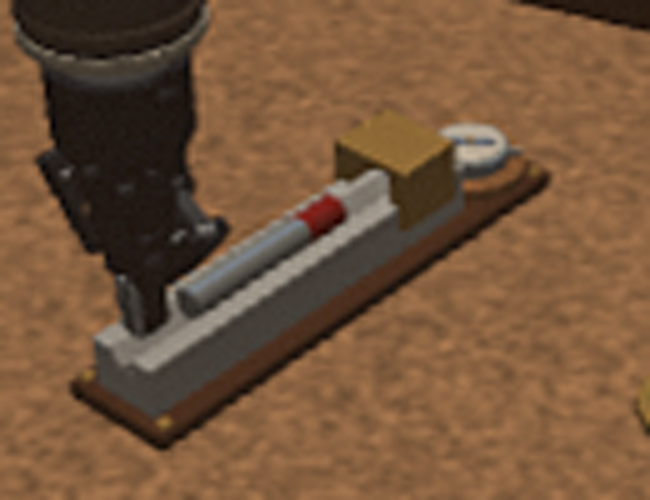

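The view shows the rod in the groove, short of the stop, with the closed fingers behind its plain end and the compass undisturbed. Pushing.

Emit:
apply_moves(targets=[5,0,0,0,0,0,10,0,0,0,0,0,14,0,0,0,0,0,16,0,0,0,0,0,18,0,0,0,0,0,20,0,0,0,0,0,22,0,0,0,0,0,24,0,0,0,0,0])

```text
t: 12.48
tcp_pos: [0.4924, 0.0036, 0.0278]
orientation: [0.797, 0.604, -0.0, 0.0]
force: [-1.0, -1.3, 1.0]
width: -0.0001
```

Emit:
apply_moves(targets=[3,0,0,0,0,0,6,0,0,0,0,0,9,0,0,0,0,0,12,0,0,0,0,0,15,0,0,0,0,0,18,0,0,0,0,0,20,0,0,0,0,0,20,0,0,0,0,0])

```text
t: 13.15
tcp_pos: [0.498, 0.0232, 0.0278]
orientation: [0.797, 0.604, 0.0, -0.0]
force: [1.2, -0.8, 0.0]
width: 0.0
```

```bash
python3 rod.py; python3 w.py | grep stop
```

```text
t 13.2 tcp [0.4978 0.0231 0.0277] yaw_x 74.26 zax [-0.e+00  1.e-04 -1.e+00] F [ 0.71 -0.44  0.55] w 0.1
bar mid y 0.06
rod x [  5.9 105.8]
5 1502 [-11.2  11.4] 0.0625
25 1884 [-9.6  9.6] 0.0602
45 2110 [-9.5  9.7] 0.0601
65 2391 [-9.5  9.7] 0.0602
85 2686 [-9.5  9.7] 0.0603
105 54 [-9.6  9.6] 0.0579
stop 0
```

Emit:
apply_moves(targets=[2,0,0,0,0,0,4,0,0,0,0,0,6,0,0,0,0,0,8,0,0,0,0,0,9,0,0,0,0,0,9,0,0,0,0,0])

```text
t: 13.75
tcp_pos: [0.5004, 0.0317, 0.0278]
orientation: [0.797, 0.604, 0.0, 0.0]
force: [0.1, -1.1, -0.1]
width: 0.0
```

Run:
```python
from h import *
snap('side');s,r=st();p,W=cloud('side');L=(W-s['tcp_pos'])@r*1e3
m=(abs(L[...,1])<9)&(W[...,2]>.053)&(W[...,2]<.063)&(L[...,0]>0)&(L[...,0]<140)
print('rod top x',np.percentile(L[m][:,0],[1,99]))
m=(abs(L[...,1])<26)&(W[...,2]>.0685)&(L[...,0]>100)&(L[...,0]<220)&(W[...,2]<.075)
print('stop x',np.percentile(L[m][:,0],[.5,99.5]),L[m][:,1].mean())
```

```text
t 13.8 tcp [0.5004 0.0316 0.0278] yaw_x 74.25 zax [ 2.e-04  0.e+00 -1.e+00] F [ 0.05 -0.12  0.25] w 0.1
rod top x [ 11.0137629  118.68449307]
stop x [129.01261575 175.2969805 ] -0.13767905300361793
```

Emit:
apply_moves(targets=[0.7,0,0,0,0,0,1.4,0,0,0,0,0,2,0,0,0,0,0,2,0,0,0,0,0])

```text
t: 14.13
tcp_pos: [0.5009, 0.0334, 0.0278]
orientation: [0.797, 0.604, 0.0, 0.0]
force: [-0.8, -1.8, -0.3]
width: -0.0002
```

Emit:
apply_moves(targets=[0.3,0,0,0,0,0,0.6,0,0,0,0,0,1,0,0,0,0,0,1,0,0,0,0,0])

```text
t: 14.47
tcp_pos: [0.5011, 0.0343, 0.0278]
orientation: [0.797, 0.604, -0.0, -0.0]
force: [-0.1, 0.3, -0.9]
width: -0.0
```

Emit:
apply_moves(targets=[0.3,0,0,0,0,0,0.6,0,0,0,0,0,1,0,0,0,0,0,1,0,0,0,0,0])

```text
t: 14.8
tcp_pos: [0.5014, 0.0353, 0.0278]
orientation: [0.797, 0.604, 0.0, 0.0]
force: [0.7, -0.3, 0.6]
width: 0.0002
```

Emit:
apply_moves(targets=[0.3,0,0,0,0,0,0.6,0,0,0,0,0,1,0,0,0,0,0,1,0,0,0,0,0])

```text
t: 15.13
tcp_pos: [0.5016, 0.0363, 0.0278]
orientation: [0.797, 0.604, 0.0, -0.0]
force: [-0.2, -0.7, -0.1]
width: -0.0001
```

Emit:
apply_moves(targets=[0.3,0,0,0,0,0,0.6,0,0,0,0,0,1,0,0,0,0,0,1,0,0,0,0,0])

```text
t: 15.47
tcp_pos: [0.5019, 0.0373, 0.0278]
orientation: [0.797, 0.604, 0.0, 0.0]
force: [0.5, -0.8, -0.3]
width: 0.0
```

Emit:
apply_moves(targets=[0.3,0,0,0,0,0,0.6,0,0,0,0,0,1,0,0,0,0,0,1,0,0,0,0,0])

```text
t: 15.8
tcp_pos: [0.5022, 0.0382, 0.0278]
orientation: [0.797, 0.604, 0.0, -0.0]
force: [-0.5, -1.2, -0.0]
width: 0.0001
```

Emit:
apply_moves(targets=[0.3,0,0,0,0,0,0.6,0,0,0,0,0,1,0,0,0,0,0,1,0,0,0,0,0])

```text
t: 16.13
tcp_pos: [0.5024, 0.0392, 0.0278]
orientation: [0.797, 0.604, 0.0, -0.0]
force: [-0.2, -1.0, 1.0]
width: 0.0002
```

Emit:
apply_moves(targets=[0.3,0,0,0,0,0,0.6,0,0,0,0,0,1,0,0,0,0,0,1,0,0,0,0,0])

```text
t: 16.47
tcp_pos: [0.5027, 0.0401, 0.0278]
orientation: [0.797, 0.603, 0.0, 0.0]
force: [-0.5, -0.6, 0.5]
width: -0.0001
```

Emit:
apply_moves(targets=[0.3,0,0,0,0,0,0.6,0,0,0,0,0,1,0,0,0,0,0,1,0,0,0,0,0])

```text
t: 16.8
tcp_pos: [0.503, 0.0411, 0.0278]
orientation: [0.797, 0.604, 0.0, 0.0]
force: [0.3, -0.7, 0.3]
width: 0.0002
```

Emit:
apply_moves(targets=[0.3,0,0,0,0,0,0.6,0,0,0,0,0,1,0,0,0,0,0,1,0,0,0,0,0])

```text
t: 17.13
tcp_pos: [0.5033, 0.042, 0.0278]
orientation: [0.797, 0.604, 0.0, -0.0]
force: [-0.3, -0.8, -0.3]
width: 0.0002
```

Emit:
apply_moves(targets=[0.3,0,0,0,0,0,0.6,0,0,0,0,0,1,0,0,0,0,0,1,0,0,0,0,0])

```text
t: 17.47
tcp_pos: [0.5035, 0.043, 0.0278]
orientation: [0.797, 0.604, -0.0, -0.0]
force: [-0.2, -0.9, -0.5]
width: 0.0002
```

Emit:
apply_moves(targets=[0.3,0,0,0,0,0,0.6,0,0,0,0,0,1,0,0,0,0,0,1,0,0,0,0,0])

```text
t: 17.8
tcp_pos: [0.5038, 0.044, 0.0278]
orientation: [0.797, 0.604, 0.0, -0.0]
force: [0.7, -1.1, -0.4]
width: 0.0001
```

Emit:
apply_moves(targets=[0.3,0,0,0,0,0,0.6,0,0,0,0,0,1,0,0,0,0,0,1,0,0,0,0,0])

```text
t: 18.13
tcp_pos: [0.5041, 0.0449, 0.0278]
orientation: [0.797, 0.604, 0.0, 0.0]
force: [0.3, -1.2, 1.2]
width: -0.0001
```

Emit:
apply_moves(targets=[0.3,0,0,0,0,0,0.6,0,0,0,0,0,1,0,0,0,0,0,1,0,0,0,0,0])

```text
t: 18.47
tcp_pos: [0.5044, 0.0459, 0.0278]
orientation: [0.797, 0.604, 0.0, 0.0]
force: [-0.4, -0.6, -0.0]
width: -0.0001
```

Emit:
apply_moves(targets=[0.3,0,0,0,0,0,0.6,0,0,0,0,0,1,0,0,0,0,0,1,0,0,0,0,0])

```text
t: 18.8
tcp_pos: [0.5046, 0.0469, 0.0278]
orientation: [0.797, 0.604, 0.0, 0.0]
force: [0.2, -0.2, 0.2]
width: -0.0003
```

Emit:
apply_moves(targets=[0.3,0,0,0,0,0,0.6,0,0,0,0,0,1,0,0,0,0,0,1,0,0,0,0,0])

```text
t: 19.13
tcp_pos: [0.5049, 0.0479, 0.0278]
orientation: [0.797, 0.604, 0.0, -0.0]
force: [0.0, -1.8, -0.6]
width: -0.0001
```

Emit:
apply_moves(targets=[0.3,0,0,0,0,0,0.6,0,0,0,0,0,1,0,0,0,0,0,1,0,0,0,0,0])

```text
t: 19.47
tcp_pos: [0.5052, 0.0488, 0.0278]
orientation: [0.797, 0.604, 0.0, 0.0]
force: [0.1, -1.3, -0.1]
width: -0.0002
```

Emit:
apply_moves(targets=[0.3,0,0,0,0,0,0.6,0,0,0,0,0,1,0,0,0,0,0,1,0,0,0,0,0])

```text
t: 19.8
tcp_pos: [0.5054, 0.0498, 0.0278]
orientation: [0.797, 0.604, 0.0, 0.0]
force: [-0.8, -0.8, -0.2]
width: -0.0002
```

Emit:
apply_moves(targets=[0.3,0,0,0,0,0,0.6,0,0,0,0,0,1,0,0,0,0,0,1,0,0,0,0,0])

```text
t: 20.13
tcp_pos: [0.5057, 0.0507, 0.0278]
orientation: [0.797, 0.604, 0.0, -0.0]
force: [-0.4, -0.4, 0.3]
width: 0.0002
```

Emit:
apply_moves(targets=[0.3,0,0,0,0,0,0.6,0,0,0,0,0,1,0,0,0,0,0,1,0,0,0,0,0])

```text
t: 20.47
tcp_pos: [0.506, 0.0517, 0.0278]
orientation: [0.797, 0.604, 0.0, -0.0]
force: [-0.7, -1.8, -0.5]
width: -0.0001
```

Emit:
apply_moves(targets=[0.3,0,0,0,0,0,0.6,0,0,0,0,0,1,0,0,0,0,0,1,0,0,0,0,0])

```text
t: 20.8
tcp_pos: [0.5063, 0.0527, 0.0278]
orientation: [0.797, 0.604, 0.0, 0.0]
force: [-0.6, -0.6, 0.5]
width: 0.0004
```

Emit:
apply_moves(targets=[0.3,0,0,0,0,0,0.6,0,0,0,0,0,1,0,0,0,0,0,1,0,0,0,0,0])

```text
t: 21.13
tcp_pos: [0.5065, 0.0536, 0.0278]
orientation: [0.797, 0.604, -0.0, -0.0]
force: [-0.4, 0.4, -0.5]
width: 0.0001
```

Emit:
apply_moves(targets=[0.3,0,0,0,0,0,0.6,0,0,0,0,0,1,0,0,0,0,0,1,0,0,0,0,0])

```text
t: 21.47
tcp_pos: [0.5068, 0.0546, 0.0278]
orientation: [0.797, 0.604, -0.0, -0.0]
force: [-0.7, -0.1, 0.0]
width: 0.0002
```

Emit:
apply_moves(targets=[0.3,0,0,0,0,0,0.6,0,0,0,0,0,1,0,0,0,0,0,1,0,0,0,0,0])

```text
t: 21.8
tcp_pos: [0.5071, 0.0555, 0.0278]
orientation: [0.797, 0.604, 0.0, -0.0]
force: [0.5, -1.2, 0.6]
width: 0.0002
```

Run:
```python
from h import *
snap('side');s,r=st();p,W=cloud('side');L=(W-s['tcp_pos'])@r*1e3
m=(abs(L[...,1])<9)&(W[...,2]>.053)&(W[...,2]<.063)&(L[...,0]>0)&(L[...,0]<140)
print('rod top x',np.percentile(L[m][:,0],[0.3,1,99]))
h=cv2.cvtColor(p,cv2.COLOR_RGB2HSV).astype(int); k=m&((h[...,0]<6)|(h[...,0]>174))&(h[...,1]>150); q=L[k]; print('red',k.sum(),np.percentile(q[:,0],[2,98]) if k.any() else '')
m=(abs(L[...,1])<26)&(W[...,2]>.0685)&(L[...,0]>60)&(L[...,0]<220)&(W[...,2]<.075)
print('stop x',np.percentile(L[m][:,0],[.5,99.5]))
```

```text
t 21.85 tcp [0.5071 0.0555 0.0278] yaw_x 74.24 zax [ 0.  0. -1.] F [-0.85 -0.26 -0.38] w 0.2
rod top x [ 9.50948073 10.64193667 94.38249791]
red 0 
stop x [103.85603673 150.33569972]
```

Emit:
apply_moves(targets=[0.3,0,0,0,0,0,0.6,0,0,0,0,0,1,0,0,0,0,0,1,0,0,0,0,0])

```text
t: 22.18
tcp_pos: [0.5073, 0.0565, 0.0278]
orientation: [0.797, 0.604, -0.0, -0.0]
force: [0.7, -0.7, 0.1]
width: 0.0001
```

Emit:
apply_moves(targets=[0.3,0,0,0,0,0,0.6,0,0,0,0,0,1,0,0,0,0,0,1,0,0,0,0,0])

```text
t: 22.52
tcp_pos: [0.5076, 0.0575, 0.0278]
orientation: [0.797, 0.604, 0.0, -0.0]
force: [-0.6, -0.7, -0.0]
width: 0.0001
```

Emit:
apply_moves(targets=[0.3,0,0,0,0,0,0.6,0,0,0,0,0,1,0,0,0,0,0,1,0,0,0,0,0])

```text
t: 22.85
tcp_pos: [0.5079, 0.0584, 0.0278]
orientation: [0.797, 0.604, 0.0, -0.0]
force: [0.2, -0.8, 0.3]
width: 0.0006
```

Emit:
apply_moves(targets=[0.3,0,0,0,0,0,0.6,0,0,0,0,0,1,0,0,0,0,0,1,0,0,0,0,0])

```text
t: 23.18
tcp_pos: [0.5079, 0.0587, 0.0278]
orientation: [0.797, 0.604, -0.0, 0.0]
force: [-0.8, -10.4, 1.4]
width: 0.0
```

Contact at about 10 N. Hold there.

Emit:
apply_moves(targets=[0,0,0,0,0,0,0,0,0,0,0,0,0,0,0,0,0,0,0,0,0,0,0,0,0,0,0,0,0,0,0,0,0,0,0,0,0,0,0,0,0,0,0,0,0,0,0,0])

```text
t: 23.85
tcp_pos: [0.5079, 0.0587, 0.0278]
orientation: [0.797, 0.604, -0.0, 0.0]
force: [-0.9, -9.9, 2.2]
width: -0.0001
```

Emit:
apply_moves(targets=[0,0,0,0,0,0,0,0,0,0,0,0,0,0,0,0,0,0,0,0,0,0,0,0])

```text
t: 24.18
tcp_pos: [0.5078, 0.0587, 0.0278]
orientation: [0.797, 0.604, -0.0, 0.0]
force: [-1.0, -10.8, 2.5]
width: -0.0001
```

Held for over a second. Back off slowly, then lift clear.

Emit:
apply_moves(targets=[-0.5,0,0,0,0,0,-1,0,0,0,0,0,-3,0,0,0,0,0,-8,0,0,0,0,0,-15,0,0,0,0,0,-20,0,-5,0,0,0,-22,0,-20,0,0,0,-22,0,-45,0,0,0])

```text
t: 24.85
tcp_pos: [0.5002, 0.0372, 0.0719]
orientation: [0.798, 0.603, -0.002, -0.001]
force: [0.4, 0.7, -0.3]
width: -0.0001
```

Emit:
apply_moves(targets=[0,0,-20,0,0,0,0,0,-40,0,0,0,0,0,-40,0,0,0,0,0,-40,0,0,0])

```text
t: 25.18
tcp_pos: [0.5028, 0.0377, 0.114]
orientation: [0.797, 0.603, 0.001, 0.001]
force: [-0.0, 0.9, -1.3]
width: -0.0002
```

Run:
```python
from h import *
s,r=st();T=np.array([.5078,.0587,.0278])
snap('side');p,W=cloud('side');L=(W-T)@r*1e3
m=(abs(L[...,1])<11)&(W[...,2]>.053)&(W[...,2]<.063)&(L[...,0]>0)&(L[...,0]<140)
print('rod top x',np.percentile(L[m][:,0],[0.3,1,99]),'y',L[m][:,1].mean(),'z',np.percentile(W[m][:,2],95))
m=(abs(L[...,1])<26)&(W[...,2]>.0685)&(L[...,0]>60)&(L[...,0]<220)&(W[...,2]<.075)
print('stop x',np.percentile(L[m][:,0],[.5,99.5]))
cv2.imwrite('pics/k.png',cv2.cvtColor(cv2.resize(p[120:340,160:350],None,fx=2.7,fy=2.7),cv2.COLOR_RGB2BGR))
```

```text
t 25.18 tcp [0.5028 0.0377 0.114 ] yaw_x 74.22 zax [ 2.5e-03  1.0e-04 -1.0e+00] F [-0.02  0.88 -1.26] w -0.2
rod top x [11.67835568 12.30649598 90.54640922] y -0.9770684591954801 z 0.06175008882648412
stop x [100.51714356 147.03843833]
```

View pics/k.png

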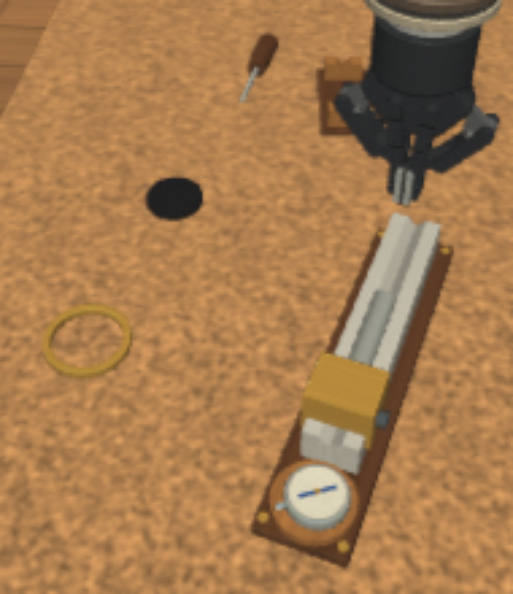

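The side view shows the rod in the groove with its red end inside the stop, the gripper clear, and the compass, ring, disc and driver in place. Handing in.

```bash
python3 -c "
from bench import arm; print(arm.sign_off())"
```

```text
the job is handed in; nothing more can be done
None
```

The rod is in the groove with its red end in the stop against the pad, and I handed the job in at about 25 s; sign-off gave no verdict.

- **Laying it in:** I released the rod over the groove with its red end about 30 mm short of the mouth. It dropped about 4.5 mm, because the fingertips met the bar before the rod was down. Depth readings then showed it seated, centred and parallel, with its top at 60 mm.
- **Pushing it home:** I slid it in with closed fingers in 1 mm steps. The force jumped at about 30 mm inside the mouth, and I held it there for a little over 1 s, reading 9.9–10.8 N. I saw no reading above 11 N during the push, though I only got one per step.
- **Last checks:** After backing off, the plain end was within about 1 mm of its pressed position, inside the camera error. The gripper is clear, and the compass, ring, disc and screwdriver look unmoved by eye; I did not measure them.

Two things disagreed with the notes or went wrong:

- **Finger length and width:** The fingertips stood about 23–30 mm behind the reported TCP. The opening also read about 18 mm on the 20 mm rod, so the grasp took several tries.
- **Bar contact:** When I first lowered the rod, the tool force briefly read 42.6 N as the fingertips pressed on the bar, before I backed off. That could count against the 40 N limit for the arm or gripper body if the fingers are included.

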